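# Work the stuck locating block out of the drilling fixture

## Robot

A 7-joint arm with a two-finger parallel gripper is mounted at the origin on the work surface. World frame = base frame: x ahead of the robot, y to its left, z up, the work surface at z = 0. Lengths are in mm, angles in rad, forces in N, time in s.
With the tool pointing down it reaches from about 400 to 900 mm from the base axis. Payload 5.6 kg.
Tool frame: the origin (TCP) lies between the finger pads; the fingertips stand nose_length ahead of it and the grasp point (between the pads) lies 2 mm behind it (nose_length is the distance from the TCP to the fingertips, in mm); x points along the fingers, y is the direction in which the jaws open and shut, and the axes are right-handed (so a half turn about x gives the same grasp; the last joint's range is limited). The gripper opens to 92 mm and grips with 3 to 60 N. Pads are 20 mm wide; open, the fingers measure 128 mm over their backs; the gripper's body (75 mm by 189 mm) begins 69 mm behind the grasp point.
Start: joints at [1.287, 0.468, -0.012, 1.603, 0.006, 1.071, -0.056], TCP at [154.969, -631.263, 231.592] pointing down, gripper open.
Joint ranges: [-2.53, 2.53], [-0.31, 2.02], [-1.57, 1.55], [0.28, 2.44], [-1.29, 4.43], [0.15, 1.84], [-2.92, 2.92]. Speed limits (rad/s): [2.57, 2.57, 3.14, 3.14, 3.14, 3.14, 3.14].

## Interface

Orientations are given as a unit quaternion [x, y, z, w].
In Python, from rig import * gives the robot as it stands.
- The arm moves only by the tool apply_moves, never from a script. Its argument "rows" is text: rows parted by semicolons, each of 7 numbers parted by spaces: the finger opening in mm, from 0 to 91.9, then the shift along the world's x, y, z in units of 50 mm (1.0 is 50 mm), then the turn, a rotation vector about the world's x, y, z in units of 6 degrees (1.0 is 6 degrees). A call has 1 to 5 rows; each row shifts and turns the commanded pose from where the row before left it; what a row does not reach is not made up. A row lasts 1/8 s, in which the tool goes at most 62.5 mm and 10.7 degrees, less where a joint would pass 70% of its speed; a pose out of reach is approached as far as the arm can. A call is refused whole if a number of a shift passes 1 or a number of a turn 1, either way. A call with a gripper value outside its range is refused whole. The fingers move at their own pace and stop on an object; the grip force is fixed at half the most. Time passes only in rows, so rows that do not move let the fingers close. It gives the time, the measured TCP pose, the force and the opening at its end, in the units of the state.
- sense(): the state, without advancing time (a new reading comes with each control period).
- capture(name): name is "side" or "top"; returns the picture (384x512x3 uint8, blue, green, red); there is no depth.
- get_calibration(name): a dict with "fx", "fy", "cx", "cy" (pixels), "k1" (the pictures are not rectified: a ray, as slopes to the right and down, at radius r is drawn at 1 + k1 r^2 times it, then the intrinsics apply), "R" (3x3) and "t" (3): a world point X has camera coordinates R X + t. Camera axes: x right, y down, z forward; pixel columns grow to the right and rows downward; lengths in mm; the calibration is good to about 2 mm. A picture is of the moment at which its call begins. get_calibration takes no time and is no camera call.
- hand_in(): hands the job in, once; it reports no verdict.
The state is a dict: "time_s": time; "qpos": joint angles; "dq": joint speeds; "tau": joint torques, N m; "tool_pos": TCP position; "orientation": TCP orientation; "contact_force": force on the tool from outside, world axes, zero at the start; "torque": the same for the moment, N m; "gripper_width": finger opening in mm.
Only numpy, scipy, OpenCV 4.12 (cv2) and the standard library are available. Lean on these libraries where they do the work, as an engineer would, in place of code of your own. Each camera call takes 0.05 s, during which the arm holds its last target. There are 200 camera calls.

## Task

The blue-headed locating block is stuck between the brass cheeks of the loose drilling fixture, and a plain pull would only lift the fixture with it: grip the block's head and rock it side to side, towards the steel stop at one end of its pocket and then the other, many times, easing it up a little with each swing until it comes free. Keep the fixture flat on the bench and roughly where it is, and leave the glue bottle, the brass bushing and the tin alone. Finish while still holding the block, upright and still, one or two centimetres clear above its pocket.

Things in the scene. Friction and masses are not known exactly. Their poses are not given: they have to be found in the camera images.
- block: Locating block, 70 mm tall, 0.2 to 0.33 kg. Origin: centre of its underside; z up to its head. Lower 30 mm bare aluminium, 34 (x) by 30 mm (y), its y faces squeezed by the cheeks. At first fully down in the pocket, underside 12 mm above the bench, axes parallel to the fixture's. It rocks about its y axis (head towards +x, then -x); it cannot be rocked about x. It leaves the cheeks after rising 18 mm.
- head (a point): Centre of the block's blue head, 50 mm above its underside; the head, 30 (x) by 28 mm (y), from 30 to 70 mm above the underside, is to be gripped, either way.
- fixture: Loose fixture, 2.2 kg, flat on the bench, not fastened. Origin: centre of its underside; z up. Dark steel plate 200 (x) by 150 (y) by 12 mm. In its middle the pocket: steel stops at its +x and -x ends, each 4 mm from the block; brass sprung cheeks on its +y and -y sides, steel walls behind them. All this ends 32 mm above the bench, within 35 mm (x) and 51 mm (y) of the middle.
- pivot (a point): Middle between the two brass cheeks (22 mm wide, 14 to 30 mm above the bench), 22 mm above the bench: lean the block about this point, about 0.1 rad each way, rising about 1 mm in each swing (it does not rise with the block). Each cheek presses with about 30 N: a straight pull needs 30 to 42 N, more than the fixture weighs; while the block swings, far less.
- pocket (a point): Middle of the mouth of the fixture's pocket, 32 mm above the bench; 20 mm above the floor of the pocket on which the block sits.
- glue: Bystander: closed yellow glue bottle with red cap, 48 mm in diameter, 100 mm tall, standing beside the fixture. Origin: centre of its underside.
- bushing: Bystander: brass bushing (short tube) 40 mm in diameter, 28 mm tall, standing beside the fixture. Origin: centre of its underside.
- tin: Bystander: open steel tin, 72 mm across, 55 mm tall, standing beside the fixture. Origin: centre of its underside.
There are look-alikes about, which are no part of the job. Of the things like the block, leave any that is orange or pink; of the rest the smaller one is meant.

How it is judged (in metres and radians):
On the way, in this order (a step that is already met when the one before it is completed fails the run):
1. the block, still in its pocket, is leaned at least 2 degrees one way (head towards its +x end) (angle between block's own x axis and vertical above 1.606 rad and z of block in the frame of fixture below 0.028 m), for 0.05 s.
2. and then at least 2 degrees the other way (head towards -x), still in its pocket (angle between block's own x axis and vertical below 1.536 rad and z of block in the frame of fixture below 0.03 m), for 0.05 s.
At the end, for the whole second after the job is handed in: The fingers hold the block still (under 20 mm/s), upright within 0.2 rad, its underside 3 to 45 mm above the mouth of the pocket and within 30 mm sideways of its middle, touching nothing of the fixture; the fixture lies flat on the bench, within 40 mm of where it was (z of block in the frame of pocket between 0.003 and 0.045 m and horizontal distance between block and pocket below 0.03 m and angle between block's own z axis and vertical below 0.2 rad and linear speed of block below 0.02 m/s and contact force between block and the fingers above 1 N and contact force between block and fixture below 0.1 N and height (world z) of fixture below 0.003 m and angle between fixture's own z axis and vertical below 0.03 rad and distance of fixture from where it was at the start of the episode below 0.04 m); the arm keeps its last pose, push and grip.
It fails at once if the fixture is lifted by more than 6 mm or tipped by more than 0.08 rad (height (world z) of fixture above 0.006 m or angle between fixture's own z axis and vertical above 0.08 rad).
It fails at once if the fixture is shifted by more than 40 mm (distance of fixture from where it was at the start of the episode above 0.04 m).
It fails at once if a bystander is moved by more than 20 mm (distance of any of glue, bushing, tin from where it was at the start of the episode above 0.02 m).
It also fails if it takes over 72 s, if anything falls off the work surface, if the arm or the gripper's body presses on something with over 40 N, if the wrist force passes 120 N, or if a joint passes its speed limit or range.

## Working session

There is one attempt and no reset: what is moved stays moved. The work goes in short steps, Python scripts to look and compute and a tool call to move; the robot and the scene stay as the last step left them, time stands still between calls to the robot, and variables do not carry over. Pictures are saved under pics/ and viewed, about 8 in all and at most 12, crops included, and the job is handed in when it is done.

Besides the shell and the picture viewer there is one more tool, called after ">>>" by a JSON object that holds its "method" and its "body", one argument or row to a line. apply_moves: Moves the arm, as the interface text tells. Its arguments: {"type":"object","properties":{"rows":{"type":"string"}},"required":["rows"]}

```bash
ls; mkdir -p pics; python3 - <<'E'
from rig import *
import cv2
s=sense(); print({k:s[k] for k in('time_s','tool_pos','orientation','contact_force','gripper_width')})
for n in('side','top'):
    cv2.imwrite(f'pics/{n}0.png',capture(n)); print(n,get_calibration(n))
E
```

```text
pics
{'time_s': 0.0, 'tool_pos': array([ 154.794433  , -630.71979885,  230.64167942]), 'orientation': array([-0.70186599, -0.08551331,  0.70211777, -0.08427481]), 'contact_force': array([ 0.39490364, -0.82571511,  0.49518313]), 'gripper_width': 92.36257509265265}
side {'fx': 388.44014198205804, 'fy': 388.44014198205804, 'cx': 261.0921329650649, 'cy': 191.71125823436753, 'k1': -0.08220029263854467, 'R': array([[-0.82751953, -0.56142109, -0.00421844],
       [-0.41834117,  0.62159982, -0.6622721 ],
       [ 0.37443571, -0.54627835, -0.74925154]]), 't': array([568.37328448, 261.96756462, 635.14448779])}
top {'fx': 460.5546432841, 'fy': 460.5546432841, 'cx': 256.54991186209986, 'cy': 192.5705350197488, 'k1': -0.17823693934787863, 'R': array([[-0.02917503, -0.99943096, -0.01692866],
       [-0.98113638,  0.03187063, -0.19067163],
       [ 0.19110266,  0.01104647, -0.9815079 ]]), 't': array([  91.31995193,  620.75707217, 1143.54706047])}
```

View pics/side0.png

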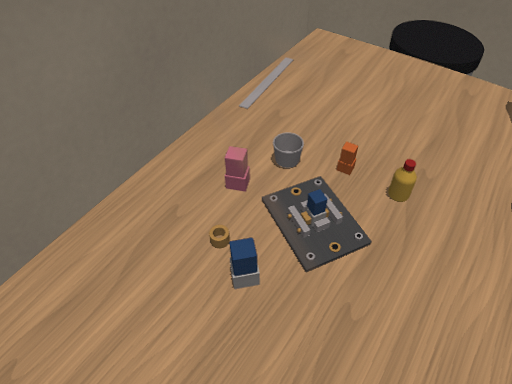

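View pics/top0.png

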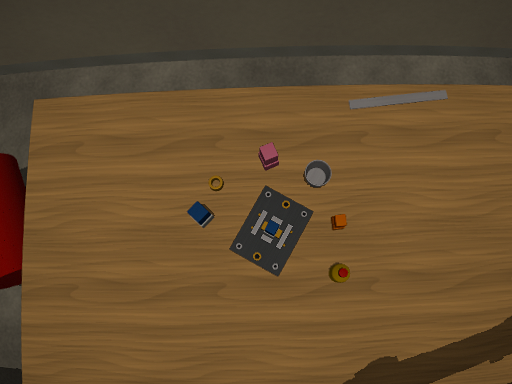

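Candidates for the block:
- Small blue in the fixture: side (317,203), top (272,229).
- Larger blue, standing free: side (244,257), top (200,213).
- Pink: side (237,168), top (269,155).
- Orange: side (348,158), top (340,222).

The small blue one fits, because it is the smaller of the two blue ones and it sits in the pocket. I'll confirm that in an enlarged crop.

```bash
cat > h.py <<'E'
import numpy as np, cv2
from rig import *
def K(c): return np.array([[c['fx'],0,c['cx']],[0,c['fy'],c['cy']],[0,0,1]])
def px2w(n,uv,z):
    c=get_calibration(n); d=np.array([c['k1'],0,0,0,0.])
    p=cv2.undistortPoints(np.array(uv,float).reshape(-1,1,2),K(c),d)[:,0]
    R,t=np.array(c['R']),np.array(c['t']); C=-R.T@t
    r=np.c_[p,np.ones(len(p))]@R
    return C+r*((z-C[2])/r[:,2])[:,None]
def w2px(n,X):
    c=get_calibration(n); R=np.array(c['R'])
    return cv2.projectPoints(np.array(X,float).reshape(-1,1,3),cv2.Rodrigues(R)[0],np.array(c['t']),K(c),np.array([c['k1'],0,0,0,0.]))[0][:,0]
E
python3 - <<'E'
import cv2,numpy as np
a=cv2.imread('pics/top0.png')[178:283,220:325]; b=cv2.imread('pics/side0.png')[170:270,255:375]
a=cv2.resize(a,None,fx=5,fy=5,interpolation=cv2.INTER_CUBIC); b=cv2.resize(b,None,fx=5,fy=5,interpolation=cv2.INTER_CUBIC)
cv2.imwrite('pics/topc.png',a);cv2.imwrite('pics/sidec.png',b)
E
```

```text
(no output)
```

View pics/topc.png

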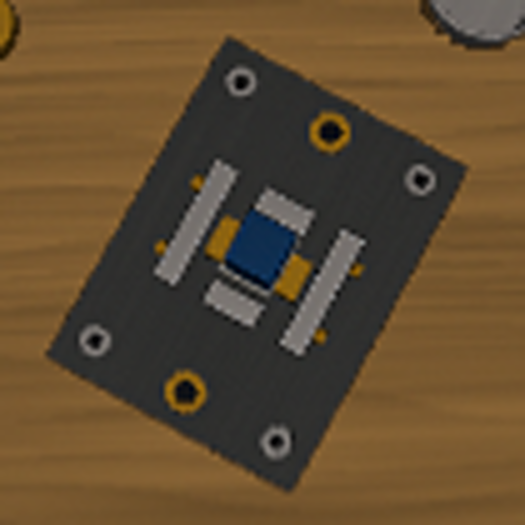

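View pics/sidec.png

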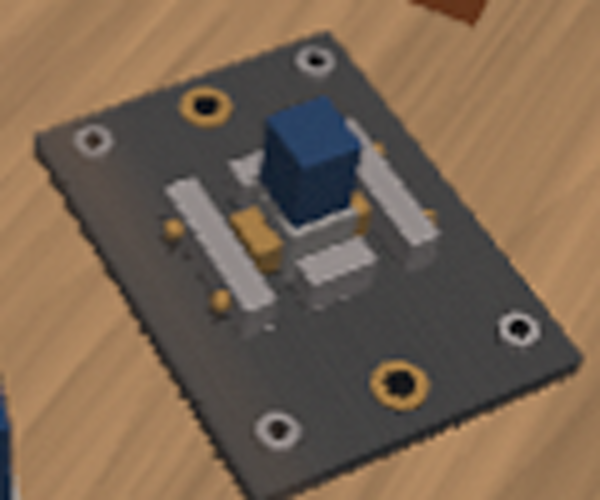

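```bash
python3 - <<'E'
from h import *
import rig
from scipy.spatial.transform import Rotation as Ro
print([a for a in dir(rig) if not a.startswith('_')])
f=lambda q,o:(np.array(q,float)+.5)/5-.5+np.array(o)
T=[220,178];S=[255,170]
cor=px2w('top',f([(228,37),(468,166),(292,492),(47,354)],T),12)
print('corners',cor.round(1),'mean',cor.mean(0).round(1))
e=[cor[1]-cor[0],cor[2]-cor[1],cor[3]-cor[2],cor[0]-cor[3]]
print([(round(np.linalg.norm(v),1),round(np.degrees(np.arctan2(v[1],v[0])),1)) for v in e])
ht=px2w('top',f([(258,208),(297,235),(263,285),(224,258)],T),82); print('head top(top)',ht.round(1),ht.mean(0).round(1))
hs=px2w('side',f([(266,118),(322,98),(358,147),(302,166)],S),82); print('head side',hs.round(1),hs.mean(0).round(1))
sc=px2w('side',f([(36,136),(329,33),(581,358)],S),12); print('side cor',sc.round(1),((sc[0]+sc[2])/2).round(1))
print('glue',px2w('top',[(343,272)],100),'tin',px2w('top',[(317,169)],55),'bush',px2w('top',[(216,183)],28),'pink',px2w('top',[(268,150)],80))
s=sense();print(Ro.from_quat(s['orientation']).as_matrix().round(3))
E
```

```text
['IKError', 'capture', 'get_calibration', 'hand_in', 'nose_length', 'sense']
corners [[653.   48.5  12. ]
 [577.6 -78.9  12. ]
 [406.3  22.6  12. ]
 [483.3 150.7  12. ]] mean [530.1  35.7  12. ]
[(np.float64(148.1), np.float64(-120.6)), (np.float64(199.1), np.float64(149.3)), (np.float64(149.4), np.float64(59.0)), (np.float64(198.1), np.float64(-31.1))]
head top(top) [[549.   36.7  82. ]
 [534.6  17.5  82. ]
 [509.8  35.6  82. ]
 [524.1  54.8  82. ]] [529.4  36.1  82. ]
head side [[549.   40.1  82. ]
 [535.9  18.6  82. ]
 [512.2  33.2  82. ]
 [525.5  53.7  82. ]] [530.6  36.4  82. ]
side cor [[652.3  48.1  12. ]
 [576.1 -77.9  12. ]
 [407.3  23.7  12. ]] [529.8  35.9  12. ]
glue [[ 409.24289054 -135.547109    100.        ]] tin [[682.89164757 -90.16701016  55.        ]] bush [[659.53194705 181.40622382  28.        ]] pink [[732.14358086  38.61087358  80.        ]]
[[-0.     0.238 -0.971]
 [ 0.002 -0.971 -0.238]
 [-1.    -0.002  0.   ]]
```

>>> {"method": "apply_moves", "body": {
  "rows": "91.9 0.5 0.89 0 0 0 0.51;91.9 0.5 0.89 0 0 0 0.51;91.9 0.5 0.89 0 0 0 0.51;91.9 0.5 0.89 0 0 0 0.51;91.9 0.5 0.89 0 0 0 0.51"
}}

```text
time_s: 0.72
tool_pos: [280.5, -407.0, 231.4]
orientation: [-0.684, -0.178, 0.684, -0.178]
contact_force: [1.0, 0.7, -0.2]
gripper_width: 92.0
```

>>> {"method": "apply_moves", "body": {
  "rows": "91.9 0.5 0.89 0 0 0 0.51;91.9 0.5 0.89 0 0 0 0.51;91.9 0.5 0.89 0 0 0 0.51;91.9 0.5 0.89 0 0 0 0.51;91.9 0.5 0.89 0 0 0 0.51"
}}

```text
time_s: 1.35
tool_pos: [405.4, -184.8, 231.6]
orientation: [-0.654, -0.268, 0.655, -0.268]
contact_force: [0.0, -0.2, 0.6]
gripper_width: 91.8
```

>>> {"method": "apply_moves", "body": {
  "rows": "91.9 0.5 0.89 0 0 0 0.51;91.9 0.5 0.89 0 0 0 0.51;91.9 0.5 0.89 0 0 0 0.51;91.9 0.5 0.89 0 0 0 0.51;91.9 0.5 0.89 0 0 0 0.51"
}}

```text
time_s: 1.98
tool_pos: [530.4, 37.5, 231.4]
orientation: [-0.613, -0.352, 0.613, -0.352]
contact_force: [0.2, 0.1, -0.4]
gripper_width: 92.1
```

```bash
cat > st.py <<'E'
from h import *
from scipy.spatial.transform import Rotation as Ro
u=np.array([.862,-.507,0]);v=np.array([.507,.862,0]);P=np.array([530,36,22.])
def st():
    s=sense();M=Ro.from_quat(s['orientation']).as_matrix();d=s['tool_pos']-P
    print('t',round(s['time_s'],2),'tcp',s['tool_pos'].round(1),'yaw',round(np.degrees(np.arctan2(M[1,1],M[0,1])),2),
     'lean(+x) deg',round(np.degrees(np.arcsin(-M[:,0]@u)),2),'about x',round(np.degrees(np.arcsin(-M[:,0]@v)),2),
     'du,dv,dz',(d@u).round(1),(d@v).round(1),d[2].round(1),'F u,v,z',[round(float(s['contact_force']@a),1) for a in(u,v,np.array([0,0,1]))],'w',round(s['gripper_width'],1))
E
python3 -c "
from st import *
st();print(nose_length if not callable(nose_length) else nose_length())"
```

```text
t 1.98 tcp [530.4  37.5 231.4] yaw -30.23 lean(+x) deg 0.01 about x 0.02 du,dv,dz -0.4 1.5 209.4 F u,v,z [0.1, 0.1, -0.4] w 92.1
17.0
```

>>> {"method": "apply_moves", "body": {
  "rows": "91.9 0 -0.03 -0.9 0 0 -0.08;91.9 -0.01 0 -0.9 0 0 0;91.9 0 0 -0.9 0 0 0;91.9 0 0 -0.5 0 0 0;91.9 0 0 -0.22 0 0 0"
}}

```text
time_s: 2.6
tool_pos: [528.4, 34.7, 58.9]
orientation: [-0.614, -0.35, 0.616, -0.349]
contact_force: [0.5, 0.2, 0.9]
gripper_width: 92.2
```

>>> {"method": "apply_moves", "body": {
  "rows": "40 0 0 0 0 0 0;40 0 0 0 0 0 0;40 0 0 0 0 0 0;40 0 0 0 0 0 0"
}}

```text
time_s: 3.1
tool_pos: [529.9, 34.7, 61.3]
orientation: [0.615, 0.349, -0.614, 0.35]
contact_force: [0.1, -0.3, -0.0]
gripper_width: 54.1
```

```bash
python3 - <<'E'
from st import *
st()
cv2.imwrite('pics/grip.png',np.hstack([cv2.resize(capture(n)[b:b+130,a:a+130],(400,400),interpolation=cv2.INTER_CUBIC) for n,a,b in(('top',208,165),('side',250,145))]))
E
```

```text
t 3.1 tcp [529.9  34.7  61.3] yaw -30.79 lean(+x) deg -0.07 about x -0.03 du,dv,dz 0.6 -1.2 39.3 F u,v,z [0.2, -0.3, -0.0] w 54.1
```

View pics/grip.png

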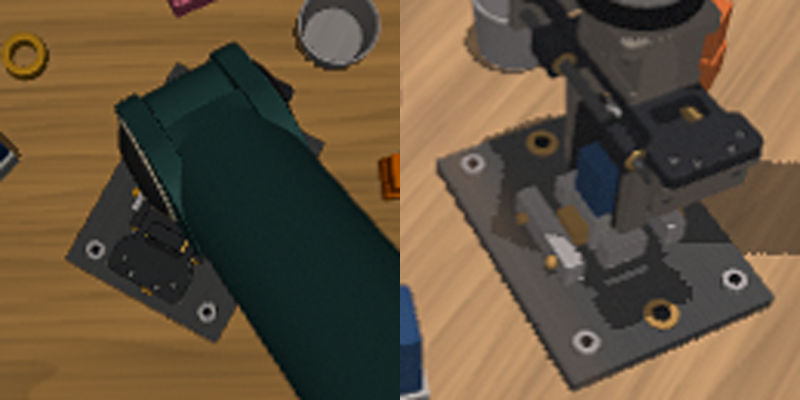

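The top view is mostly hidden by the arm. In the side view the fingers straddle the small blue head (about (597,180) in the crop) along the fixture's x, clear of the stops. Closing now.

>>> {"method": "apply_moves", "body": {
  "rows": "20 0 0 0 0 0 0;20 0 0 0 0 0 0;20 0 0 0 0 0 0;20 0 0 0 0 0 0;20 0 0 0 0 0 0"
}}

```text
time_s: 3.82
tool_pos: [528.7, 35.2, 60.6]
orientation: [-0.614, -0.35, 0.615, -0.349]
contact_force: [-3.6, 2.5, 6.2]
gripper_width: 29.7
```

```bash
python3 -c "
from st import *
for i in range(3): st()"
```

```text
t 3.83 tcp [528.7  35.2  60.6] yaw -30.77 lean(+x) deg 0.07 about x 0.04 du,dv,dz -0.7 -1.4 38.6 F u,v,z [-4.4, 0.3, 6.2] w 29.7
t 3.83 tcp [528.7  35.2  60.6] yaw -30.77 lean(+x) deg 0.07 about x 0.04 du,dv,dz -0.7 -1.4 38.6 F u,v,z [-4.4, 0.3, 6.2] w 29.7
t 3.83 tcp [528.7  35.2  60.6] yaw -30.77 lean(+x) deg 0.07 about x 0.04 du,dv,dz -0.7 -1.4 38.6 F u,v,z [-4.4, 0.3, 6.2] w 29.7
```

>>> {"method": "apply_moves", "body": {
  "rows": "20 0.035 -0.021 0.012 0.26 0.43 0;20 0 0 0 0 0 0;20 -0.035 0.021 0.006 -0.26 -0.43 0;20 -0.035 0.021 0.006 -0.26 -0.43 0;20 0 0 0 0 0 0"
}}

```text
time_s: 4.45
tool_pos: [526.8, 36.3, 61.4]
orientation: [0.623, 0.334, -0.606, 0.366]
contact_force: [-1.2, 2.7, -2.7]
gripper_width: 29.9
```

```bash
python3 -c "
from st import *
st()"
```

```text
t 4.45 tcp [526.8  36.3  61.4] yaw -30.71 lean(+x) deg -2.96 about x 0.06 du,dv,dz -2.9 -1.3 39.4 F u,v,z [-2.4, 1.7, -2.7] w 29.9
```

>>> {"method": "apply_moves", "body": {
  "rows": "20 0.053 -0.032 0.01 0.39 0.65 0;20 0.053 -0.032 0.008 0.39 0.65 0;20 -0.041 0.025 0.008 -0.3 -0.5 0;20 -0.041 0.025 0.008 -0.3 -0.5 0;20 -0.041 0.025 0.006 -0.3 -0.5 0"
}}

```text
time_s: 5.08
tool_pos: [526.0, 36.0, 62.4]
orientation: [0.627, 0.325, -0.602, 0.372]
contact_force: [2.1, -1.2, -15.3]
gripper_width: 30.2
```

```bash
python3 -c "
from st import *
st()"
```

```text
t 5.08 tcp [526.   36.   62.4] yaw -30.84 lean(+x) deg -4.33 about x 0.09 du,dv,dz -3.4 -2.1 40.4 F u,v,z [2.4, 0.0, -15.3] w 30.2
```

>>> {"method": "apply_moves", "body": {
  "rows": "20 0.065 -0.039 0.008 0.45 0.75 0;20 0.065 -0.039 0.008 0.45 0.75 0;20 -0.075 0.045 0.008 -0.51 -0.86 0;20 -0.075 0.045 0.008 -0.51 -0.86 0;20 0.075 -0.045 0.008 0.51 0.86 0"
}}

```text
time_s: 5.7
tool_pos: [525.4, 37.5, 64.4]
orientation: [-0.611, -0.353, 0.615, -0.351]
contact_force: [0.0, -0.4, -23.4]
gripper_width: 30.2
```

```bash
python3 - <<'E'
from st import *
st()
cv2.imwrite('pics/rock1.png',cv2.resize(capture('side')[150:280,250:380],(600,600),interpolation=cv2.INTER_CUBIC))
E
```

```text
t 5.7 tcp [525.4  37.5  64.4] yaw -30.25 lean(+x) deg 0.36 about x 0.23 du,dv,dz -4.7 -1.0 42.4 F u,v,z [0.2, -0.3, -23.4] w 30.2
```

View pics/rock1.png

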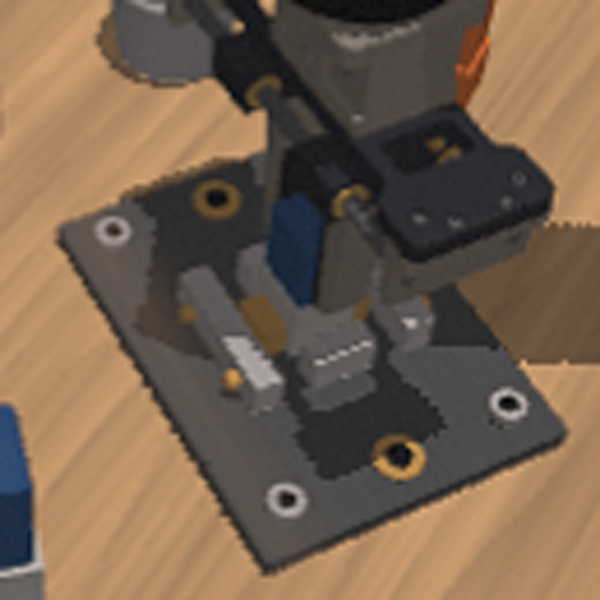

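The fixture rings sit about 1.5 px right and 2 px down of where they were, so it has slid about 4 mm towards -x. It is still flat, but a 23 N pull is too much. I'll ease off and see where the tool settles.

>>> {"method": "apply_moves", "body": {
  "rows": "20 0 0 -0.02 0 0 0;20 0 0 0 0 0 0"
}}

```text
time_s: 6.0
tool_pos: [527.0, 36.0, 64.4]
orientation: [-0.613, -0.351, 0.617, -0.347]
contact_force: [-7.6, 5.0, 6.2]
gripper_width: 30.0
```

```bash
python3 -c "
from st import *
st();C=np.array([530,36,0]);r=[C+a*u*80+b*v*55+[0,0,12] for a,b in((1,1),(1,-1),(-1,1),(-1,-1))]
print(w2px('side',r).round(1)); print(w2px('side',np.array(r)-4*u).round(1))"
```

```text
t 6.0 tcp [527.   36.   64.4] yaw -30.77 lean(+x) deg 0.44 about x 0.1 du,dv,dz -2.6 -1.5 42.4 F u,v,z [-9.0, 0.4, 6.2] w 30.0
[[272.9 200.3]
 [316.9 184. ]
 [310.2 257.8]
 [357.8 237.2]]
[[273.8 201.5]
 [317.8 185.2]
 [311.3 259.4]
 [358.9 238.6]]
```

>>> {"method": "apply_moves", "body": {
  "rows": "20 0.046 -0.027 0.01 0.31 0.52 0;20 0.023 -0.014 0 0.15 0.26 0;20 -0.046 0.027 0.006 -0.31 -0.52 0;20 -0.046 0.027 0.008 -0.31 -0.52 0;20 -0.046 0.027 0.004 -0.31 -0.52 0"
}}

```text
time_s: 6.62
tool_pos: [524.0, 36.8, 64.6]
orientation: [0.63, 0.321, -0.599, 0.377]
contact_force: [-1.4, 1.2, -14.1]
gripper_width: 29.6
```

```bash
python3 -c "
from st import *
st()"
```

```text
t 6.62 tcp [524.   36.8  64.6] yaw -30.83 lean(+x) deg -5.19 about x 0.14 du,dv,dz -5.6 -2.4 42.6 F u,v,z [-1.9, 0.3, -14.1] w 29.6
```

>>> {"method": "apply_moves", "body": {
  "rows": "20 0.046 -0.027 0.004 0.31 0.52 0;20 0.046 -0.027 0.008 0.31 0.52 0;20 0.046 -0.027 0.004 0.31 0.52 0;20 -0.046 0.027 0.004 -0.31 -0.52 0;20 -0.046 0.027 0.008 -0.31 -0.52 0"
}}

```text
time_s: 7.25
tool_pos: [526.2, 35.4, 65.6]
orientation: [0.619, 0.341, -0.611, 0.357]
contact_force: [-1.7, 1.9, -13.6]
gripper_width: 29.9
```

```bash
python3 -c "
from st import *
st()"
```

```text
t 7.25 tcp [526.2  35.4  65.6] yaw -30.87 lean(+x) deg -1.5 about x 0.11 du,dv,dz -3.0 -2.4 43.6 F u,v,z [-2.4, 0.8, -13.6] w 29.9
```

>>> {"method": "apply_moves", "body": {
  "rows": "20 -0.047 0.028 0.004 -0.31 -0.52 0;20 0.047 -0.028 0.004 0.31 0.52 0;20 0.047 -0.028 0.008 0.31 0.52 0;20 0.047 -0.028 0.004 0.31 0.52 0;20 -0.047 0.028 0.004 -0.31 -0.52 0"
}}

```text
time_s: 7.88
tool_pos: [528.1, 34.3, 66.9]
orientation: [-0.607, -0.361, 0.623, -0.336]
contact_force: [-5.5, 4.4, -5.4]
gripper_width: 29.7
```

>>> {"method": "apply_moves", "body": {
  "rows": "20 -0.047 0.028 0.008 -0.31 -0.52 0;20 -0.047 0.028 0.004 -0.31 -0.52 0;20 0.047 -0.028 0.004 0.31 0.52 0;20 0.047 -0.028 0.008 0.31 0.52 0;20 0.047 -0.028 0.004 0.31 0.52 0"
}}

```text
time_s: 8.5
tool_pos: [529.4, 33.4, 68.3]
orientation: [-0.594, -0.381, 0.633, -0.317]
contact_force: [-7.0, 4.9, -8.6]
gripper_width: 29.9
```

```bash
python3 - <<'E'
from st import *
st()
cv2.imwrite('pics/rock2.png',cv2.resize(capture('side')[150:280,250:380],(600,600),interpolation=cv2.INTER_CUBIC))
E
```

```text
t 8.5 tcp [529.4  33.4  68.3] yaw -30.75 lean(+x) deg 6.11 about x 0.15 du,dv,dz 0.8 -2.6 46.3 F u,v,z [-8.6, 0.7, -8.6] w 29.9
```

View pics/rock2.png

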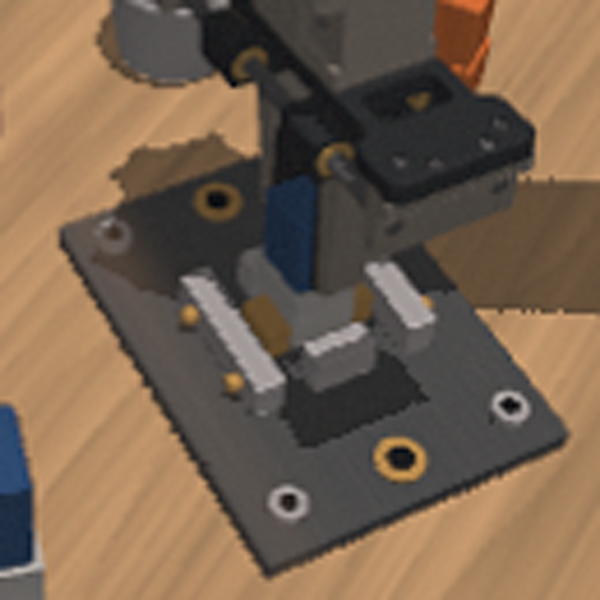

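The fixture is in the same place as in the last picture, with rings at (400,459) and (510,405). The bare metal now shows above the stop, so the block is about 8 mm up. Continuing.

>>> {"method": "apply_moves", "body": {
  "rows": "20 -0.05 0.03 0.004 -0.31 -0.52 0;20 -0.05 0.03 0.008 -0.31 -0.52 0;20 -0.05 0.03 0.004 -0.31 -0.52 0;20 0.05 -0.03 0.004 0.31 0.52 0;20 0.05 -0.03 0.008 0.31 0.52 0"
}}

```text
time_s: 9.18
tool_pos: [526.8, 35.0, 69.7]
orientation: [-0.606, -0.362, 0.623, -0.337]
contact_force: [-7.0, 2.4, -12.0]
gripper_width: 29.8
```

>>> {"method": "apply_moves", "body": {
  "rows": "20 0.05 -0.03 0.004 0.31 0.52 0;20 -0.05 0.03 0.004 -0.31 -0.52 0;20 -0.05 0.03 0.008 -0.31 -0.52 0;20 -0.05 0.03 0.004 -0.31 -0.52 0;20 0.05 -0.03 0.004 0.31 0.52 0"
}}

```text
time_s: 9.8
tool_pos: [523.9, 37.1, 71.1]
orientation: [0.617, 0.343, -0.611, 0.359]
contact_force: [-4.3, 2.4, -14.3]
gripper_width: 29.8
```

```bash
python3 -c "
from st import *
st()"
```

```text
t 9.8 tcp [523.9  37.1  71.1] yaw -30.53 lean(+x) deg -1.37 about x 0.25 du,dv,dz -5.8 -2.2 49.1 F u,v,z [-4.9, -0.1, -14.3] w 29.8
```

>>> {"method": "apply_moves", "body": {
  "rows": "20 0.054 -0.032 0.008 0.31 0.52 0;20 0.054 -0.032 0.004 0.31 0.52 0;20 -0.054 0.032 0.004 -0.31 -0.52 0;20 -0.054 0.032 0.008 -0.31 -0.52 0;20 -0.054 0.032 0.004 -0.31 -0.52 0"
}}

```text
time_s: 10.42
tool_pos: [521.6, 37.8, 72.2]
orientation: [0.629, 0.321, -0.6, 0.376]
contact_force: [-4.9, 2.7, -11.2]
gripper_width: 29.8
```

>>> {"method": "apply_moves", "body": {
  "rows": "20 0.054 -0.032 0.004 0.31 0.52 0;20 0.054 -0.032 0.008 0.31 0.52 0;20 0.054 -0.032 0.004 0.31 0.52 0;20 -0.054 0.032 0.004 -0.31 -0.52 0;20 -0.054 0.032 0.008 -0.31 -0.52 0"
}}

```text
time_s: 11.05
tool_pos: [524.1, 36.5, 73.6]
orientation: [0.618, 0.341, -0.612, 0.357]
contact_force: [-6.2, 3.2, -8.4]
gripper_width: 29.8
```

```bash
python3 -c "
from st import *
st()"
```

```text
t 11.05 tcp [524.1  36.5  73.6] yaw -30.84 lean(+x) deg -1.32 about x 0.2 du,dv,dz -5.3 -2.6 51.6 F u,v,z [-7.0, -0.4, -8.4] w 29.8
```

>>> {"method": "apply_moves", "body": {
  "rows": "20 -0.057 0.034 0.004 -0.31 -0.52 0;20 0.057 -0.034 0.004 0.31 0.52 0;20 0.057 -0.034 0.008 0.31 0.52 0;20 0.057 -0.034 0.004 0.31 0.52 0;20 -0.057 0.034 0.004 -0.31 -0.52 0"
}}

```text
time_s: 11.68
tool_pos: [526.9, 34.9, 74.9]
orientation: [-0.606, -0.361, 0.624, -0.335]
contact_force: [-9.1, 4.2, -1.6]
gripper_width: 29.8
```

>>> {"method": "apply_moves", "body": {
  "rows": "20 -0.057 0.034 0.008 -0.31 -0.52 0;20 -0.057 0.034 0.004 -0.31 -0.52 0;20 0.057 -0.034 0.004 0.31 0.52 0;20 0.057 -0.034 0.008 0.31 0.52 0;20 0.057 -0.034 0.004 0.31 0.52 0"
}}

```text
time_s: 12.3
tool_pos: [528.8, 33.7, 76.6]
orientation: [-0.593, -0.382, 0.634, -0.316]
contact_force: [-11.2, 4.2, -5.8]
gripper_width: 29.9
```

```bash
python3 -c "
from st import *
st()"
```

```text
t 12.3 tcp [528.8  33.7  76.6] yaw -30.73 lean(+x) deg 6.25 about x 0.21 du,dv,dz 0.2 -2.6 54.6 F u,v,z [-11.8, -2.0, -5.8] w 29.9
```

>>> {"method": "apply_moves", "body": {
  "rows": "20 -0.06 0.036 0.006 -0.31 -0.52 0;20 -0.06 0.036 0.008 -0.31 -0.52 0;20 -0.06 0.036 0.006 -0.31 -0.52 0;20 0.055 -0.033 0.006 0.31 0.52 0;20 0.055 -0.033 0.008 0.31 0.52 0"
}}

```text
time_s: 12.92
tool_pos: [526.1, 34.9, 78.0]
orientation: [-0.605, -0.362, 0.623, -0.337]
contact_force: [-7.9, 4.0, -10.8]
gripper_width: 29.9
```

>>> {"method": "apply_moves", "body": {
  "rows": "20 0.055 -0.033 0.006 0.31 0.52 0;20 -0.06 0.036 0.006 -0.31 -0.52 0;20 -0.06 0.036 0.008 -0.31 -0.52 0;20 -0.06 0.036 0.006 -0.31 -0.52 0;20 0.055 -0.033 0.006 0.31 0.52 0"
}}

```text
time_s: 13.55
tool_pos: [522.7, 37.2, 79.8]
orientation: [0.617, 0.342, -0.611, 0.359]
contact_force: [-3.9, 0.8, -14.6]
gripper_width: 29.8
```

```bash
python3 -c "
from st import *
st()"
```

```text
t 13.55 tcp [522.7  37.2  79.8] yaw -30.56 lean(+x) deg -1.39 about x 0.28 du,dv,dz -6.9 -2.7 57.8 F u,v,z [-3.8, -1.3, -14.6] w 29.8
```

>>> {"method": "apply_moves", "body": {
  "rows": "20 0.06 -0.036 0.008 0.31 0.52 0;20 0.06 -0.036 0.006 0.31 0.52 0;20 -0.06 0.036 0.006 -0.31 -0.52 0;20 -0.06 0.036 0.008 -0.31 -0.52 0;20 -0.06 0.036 0.006 -0.31 -0.52 0"
}}

```text
time_s: 14.18
tool_pos: [520.5, 37.9, 81.0]
orientation: [0.629, 0.321, -0.6, 0.377]
contact_force: [-2.9, 2.3, -11.8]
gripper_width: 30.0
```

>>> {"method": "apply_moves", "body": {
  "rows": "20 0.06 -0.036 0.006 0.31 0.52 0;20 0.06 -0.036 0.008 0.31 0.52 0;20 0.06 -0.036 0.006 0.31 0.52 0;20 -0.06 0.036 0.006 -0.31 -0.52 0;20 -0.06 0.036 0.008 -0.31 -0.52 0"
}}

```text
time_s: 14.8
tool_pos: [523.4, 36.2, 82.6]
orientation: [0.618, 0.341, -0.612, 0.357]
contact_force: [-3.5, 0.7, -10.4]
gripper_width: 30.1
```

```bash
python3 - <<'E'
from st import *
st()
cv2.imwrite('pics/rock3.png',cv2.resize(capture('side')[140:270,250:380],(600,600),interpolation=cv2.INTER_CUBIC))
E
```

```text
t 14.8 tcp [523.4  36.2  82.6] yaw -30.87 lean(+x) deg -1.39 about x 0.22 du,dv,dz -5.7 -3.2 60.6 F u,v,z [-3.4, -1.2, -10.4] w 30.1
```

View pics/rock3.png

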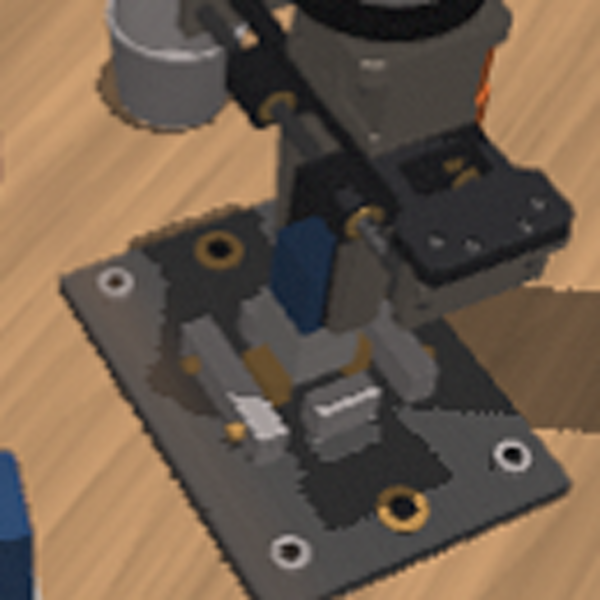

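```bash
python3 - <<'E'
from st import *
c0=np.array([530,36,0])-15*u+14*v
print('initial pred z=42',((w2px('side',c0+[0,0,42])-[255,170])*5).round(0),'seen ~(302,225)')
for off in(0,2):
  c=np.array([523.4,36.2,0])-14.5*u+(14+off)*v
  for z in(56,58,60,62,64): print(off,z,((w2px('side',c+[0,0,z])-[250,140])*600/130).round(0))
E
```

```text
initial pred z=42 [[290. 233.]] seen ~(302,225)
0 56 [[307. 340.]]
0 58 [[308. 337.]]
0 60 [[308. 334.]]
0 62 [[309. 331.]]
0 64 [[309. 328.]]
2 56 [[303. 341.]]
2 58 [[304. 338.]]
2 60 [[304. 335.]]
2 62 [[305. 333.]]
2 64 [[305. 330.]]
```

>>> {"method": "apply_moves", "body": {
  "rows": "20 -0.06 0.036 0.004 -0.31 -0.52 0;20 0.06 -0.036 0.006 0.31 0.52 0;20 0.06 -0.036 0.008 0.31 0.52 0;20 0.06 -0.036 0.006 0.31 0.52 0;20 -0.06 0.036 0.006 -0.31 -0.52 0"
}}

```text
time_s: 15.48
tool_pos: [527.6, 33.5, 83.4]
orientation: [-0.607, -0.36, 0.624, -0.336]
contact_force: [-2.9, 1.3, -14.5]
gripper_width: 30.0
```

>>> {"method": "apply_moves", "body": {
  "rows": "20 -0.06 0.036 0.008 -0.31 -0.52 0;20 -0.06 0.036 0.006 -0.31 -0.52 0;20 0.06 -0.036 0.006 0.31 0.52 0;20 0.06 -0.036 0.008 0.31 0.52 0;20 0.06 -0.036 0.006 0.31 0.52 0"
}}

```text
time_s: 16.1
tool_pos: [530.7, 33.0, 87.8]
orientation: [-0.595, -0.38, 0.633, -0.317]
contact_force: [-6.9, 2.1, 0.2]
gripper_width: 29.9
```

>>> {"method": "apply_moves", "body": {
  "rows": "20 -0.06 0.036 0.01 -0.31 -0.52 0;20 -0.04 0.024 0.01 -0.2 -0.34 0;20 0 0 0.01 0 0 0;20 0 0 0 0 0 0"
}}

```text
time_s: 16.6
tool_pos: [529.2, 34.9, 89.9]
orientation: [0.617, 0.346, -0.613, 0.352]
contact_force: [-0.6, -0.7, -3.1]
gripper_width: 29.8
```

```bash
python3 - <<'E'
from st import *
st()
cv2.imwrite('pics/rock4.png',cv2.resize(capture('side')[140:270,250:380],(600,600),interpolation=cv2.INTER_CUBIC))
E
```

```text
t 16.6 tcp [529.2  34.9  89.9] yaw -30.87 lean(+x) deg -0.53 about x -0.05 du,dv,dz -0.1 -1.3 67.9 F u,v,z [-0.1, -0.9, -3.1] w 29.8
```

View pics/rock4.png

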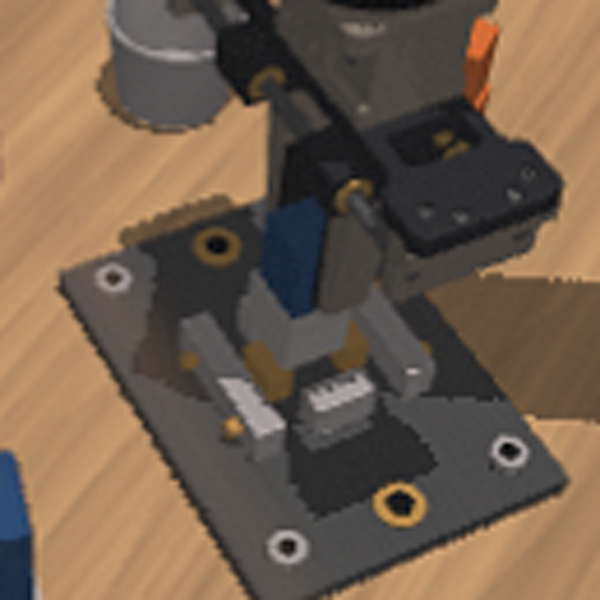

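The force is now -3 N, which is only the block's weight, so it is free of the cheeks. Next: lift about 10 mm, level it and centre it.

>>> {"method": "apply_moves", "body": {
  "rows": "20 0 0 0.1 0 0 0;20 -0.03 0.02 0.1 0.04 0.07 0;20 0 0 0 0 0 0;20 0 0 0 0 0 0;20 0 0 0 0 0 0"
}}

```text
time_s: 17.27
tool_pos: [526.3, 36.7, 99.5]
orientation: [-0.615, -0.349, 0.615, -0.349]
contact_force: [0.5, -1.0, -2.5]
gripper_width: 30.0
```

```bash
python3 - <<'E'
from st import *
st()
cv2.imwrite('pics/fin.png',np.hstack([cv2.resize(capture(n)[b:b+130,a:a+130],(400,400),interpolation=cv2.INTER_CUBIC) for n,a,b in(('top',208,165),('side',250,140))]))
E
```

```text
t 17.27 tcp [526.3  36.7  99.5] yaw -30.79 lean(+x) deg 0.01 about x 0.01 du,dv,dz -3.6 -1.3 77.5 F u,v,z [1.0, -0.7, -2.5] w 30.0
```

View pics/fin.png

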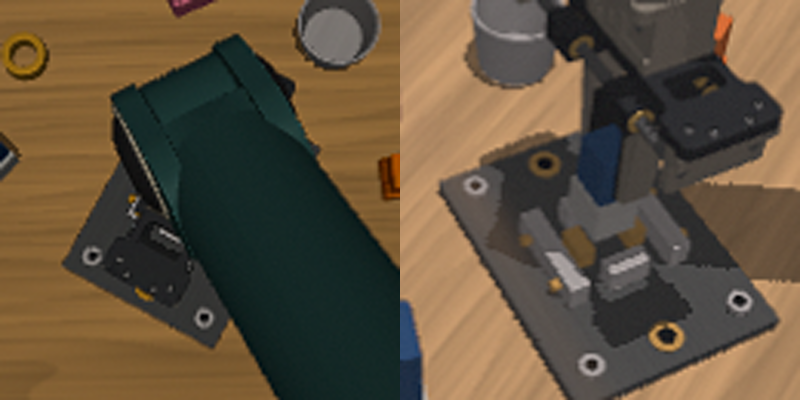

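```bash
python3 - <<'E'
from st import *
for off in(0,1.5):
  c=np.array([526.3,36.7,0])-17*u+(15+off)*v
  for z in(40,45,50,55): print(off,z,((w2px('side',c+[0,0,z])-[250,140])*400/130+[400,0]).round(0))
b=np.array([526.3,36.7,0])-15*u+14*v
for z in(70,75,80,85): print('blue bottom',z,((w2px('side',b+[0,0,z])-[250,140])*400/130+[400,0]).round(0))
E
```

```text
0 40 [[599. 244.]]
0 45 [[599. 239.]]
0 50 [[600. 234.]]
0 55 [[601. 229.]]
1.5 40 [[597. 245.]]
1.5 45 [[597. 240.]]
1.5 50 [[598. 235.]]
1.5 55 [[599. 230.]]
blue bottom 70 [[603. 212.]]
blue bottom 75 [[604. 207.]]
blue bottom 80 [[605. 202.]]
blue bottom 85 [[606. 196.]]
```

```bash
python3 -c "
from st import *
st();print(hand_in());st()"
```

```text
t 17.38 tcp [526.3  36.8  99.5] yaw -30.78 lean(+x) deg 0.01 about x 0.01 du,dv,dz -3.6 -1.2 77.5 F u,v,z [0.3, -0.9, -3.5] w 30.3
the job is handed in; nothing more can be done
None
the job is handed in; nothing more can be done
```

The block came free of the fixture, and I handed the job in at 17.4 s. The gripper was still holding it upright and still above the pocket. `hand_in()` gives no verdict, so I don't know how it was scored.

I gripped the smaller blue head (the one in the fixture) with the jaws along the fixture's x. I then rocked it about 5–6° each way, a little under 1 mm up per swing, until only its own weight was on the wrist.

**Last checks:**
- **Lean:** 0.01° from upright.
- **Grip:** opening 30 mm on the head, with a vertical force of about −3 N.
- **Height:** the side picture puts the underside at about 46–48 mm, so roughly 14–16 mm above the pocket mouth.
- **Fixture:** flat on the bench in the pictures, 3–4 mm from where it started.
- **Bystanders:** the bushing and tin look unmoved. The glue bottle was outside the last crops, but the arm stayed well above it.

**What didn't go as planned:**
- **Fixture slide:** one early fast swing pulled up with about 23 N, which is where the fixture slid those 3–4 mm. I eased off and used slower swings after that.
- **Grip slip:** the block was not clear at a tool rise of 18 mm; it came free only at about 25 mm. It probably slipped 3–5 mm down in the grip, so the height above is from the picture, not the tool's travel.

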